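# Bring the kit tray out from under the camera and hold it up

### The arm

A 7-joint arm with a two-finger parallel gripper is mounted at the origin on a cart in front of the work surface, level with it; the furniture and walls round the work are solid. World frame = base frame: x ahead of the robot, y to its left, z up, the work surface at z = 0. Lengths are in m, angles in rad, forces in N, time in s.
With the tool pointing down it reaches from about 0.4 to 0.85 m from the base axis. Payload 10.4 kg.
Tool frame: the origin (TCP) lies at the very end of the fingers, on their centre line; the grasp point (between the pads) lies 19 mm behind it; z points along the fingers, y is the line along which they close (so a half turn about z gives the same grasp; the last joint's range is limited). The gripper opens to 85 mm and grips with 20 to 120 N. Pads are 22 mm wide; open, the fingers measure 114 mm over their backs; the gripper's body (76 mm by 85 mm) begins 54 mm behind the grasp point. The pads swing forward as they close: fully open they stand 13 mm farther back than shut.
Start: joints at [1.209, 0.332, -0.065, 1.46, 0.022, 1.35, -0.088], TCP at [0.208, -0.589, 0.231] pointing down, gripper open.
Joint ranges: [-2.6, 2.6], [-0.5, 2.12], [-1.47, 1.34], [0.16, 2.42], [-1.27, 4.41], [0.06, 2.06], [-2.6, 2.6]. Speed limits (rad/s): [2.22, 2.22, 2.79, 2.79, 3.14, 3.14, 3.14].

### API

Orientations are given as a unit quaternion [x, y, z, w].
In Python, from workcell import manip, optics gives the robot as it stands.
- The arm moves only by the tool jog_arm, never from a script. Its arguments are lists of equal length, an entry for each row: "dr": the turn, a rotation vector about the tool's x, y, z normalised to -1 to 1, where 1 is 4 degrees, a list of three; "translation": the shift along the tool's x, y, z normalised to -1 to 1, where 1 is 0.025 m, a list of three; "jaw": the opening, from 0 (shut) to 1 (fully open). A call has 1 to 10 rows; each row shifts and turns the commanded pose from where the row before left it, along the tool's axes as they then stand; what a row does not reach is not made up. A row lasts 1/10 s, in which the tool goes at most 50 mm and 8.59 degrees, less where a joint would pass 70% of its speed; a pose out of reach is approached as far as the arm can. A call with a number of a shift or a turn outside -1 to 1 is refused whole. A call with a gripper value outside its range is refused whole. The fingers move at their own pace and stop on an object; "squeeze" is the grip in N (left out, the last holds). Time passes only in rows, so rows that do not move let the fingers close. It gives the time, the measured TCP pose, the force, the opening and the grip force at its end, in the units of the state.
- manip.get_obs(): the state, without advancing time (a new reading comes with each control period).
- optics.camera(name): name is "scene" or "top" or "wrist"; returns a dict with "color" (384x512x3 uint8, red, green, blue), "mtx" (3x3 intrinsics, pixels), "R" (3x3) and "t" (3): a world point X has camera coordinates R X + t. Camera axes: x right, y down, z forward; pixel columns grow to the right and rows downward; lengths in m; the calibration is good to about 2 mm. A picture is of the moment at which its call begins. There is no depth.
- manip.hand_in(): hands the job in; it is judged then, once.
The state is a dict: "clock": time; "joint_pos": joint angles; "joint_velocities": joint speeds; "tau": joint torques, N m; "position": TCP position; "ee_rot": TCP orientation; "ft_force": force on the tool from outside, world axes, zero at the start; "torque": the same for the moment, N m; "grip_width": opening from 0.0 (shut) to 1.0 (fully open); "grasp_force": force on a finger pad.
Only numpy, scipy, OpenCV 4.12 (cv2) and the standard library are available. Lean on these libraries where they do the work, as an engineer would, in place of code of your own. Each camera call takes 0.05 s, during which the arm holds its last target. There are 200 camera calls.

### The job

Push the blue carrier (the red peg is there to push on) along the rail from under the camera until it clicks into the unloading station, with the kit tray still seated on it. Then take the tray by its orange grip bar, lift it straight up so that its underside is about 10 cm above the carrier's seat, and finish holding it there, level and still above the carrier: the bearing and the upright adapter stay in it, the adapter still standing, and the carrier stays in its station. Leave the other things on the counter alone; do not put the tray down or let go at the end.

Things in the scene. Friction and masses are not known exactly. Their poses are not given: they have to be found in the camera images.
- inspection_rail: Fixed transfer rail: aluminium base 110 x 460 x 12 mm, long along own y, z up; origin on the counter. A post at own (0.100, 0.100) m, behind the rail, carries an arm (top 0.263 m high) and a black camera head, 60 x 70 mm, over own (0, 0.100); its lens is 0.188 m above the counter, too low to lift the tray out below it. End stops 38 mm high.
- carrier (a joint): Travel of the blue carrier in m, growing along the rail's own -y, away from the camera. Starts at 0, under the camera. Unloading station at 0.200 (yellow mark on the base): a spring roller drops into a notch, pulls in from about 2 mm either side, holds with about 5 N. It can run past, to the end at 0.25. Elsewhere it stays where left; pushing takes about 2 N.
- carrier_seat (a point): Centre of the carrier's seat, the level face on which the tray stands, 42 mm above the counter; axes as the rail's. The blue plate is 116 x 170 x 10 mm, with steel lips 6 mm high round the tray (about 1 mm of play).
- push_peg (a point): Centre of the top of the carrier's red upright push peg: 14 mm diameter (20 mm collar in its lowest 6 mm), 62 mm tall above its 10 mm thick outrigger, top 104 mm above the counter. It stands 105 mm from the seat centre towards the rail's own -x (the robot's side). Axes as the rail's.
- tray: Grey two-pocket kit tray, loose, 92 x 152 mm (x, y), walls 26 mm high and 4 mm thick, floor 4 mm, 6 mm cross wall in the middle, 0.18 to 0.35 kg; origin at the centre of its underside, z up, its axes along the rail's.
- tray_grip (a point): Centre of the tray's orange grip bar, 80 mm above the tray's underside: the bar is 64 mm long along the tray's x, 14 mm thick along the tray's y and 24 mm high (68 to 92 mm above the underside). Grip it across its thickness. Axes as the tray's.
- kit_bearing: Steel ball bearing, 52 mm diameter, 15 mm high, lying loose in one pocket of the tray; origin at the centre of its underside.
- kit_adapter: Brass threaded hydraulic adapter, 27 x 24 x 44 mm, standing loose in the other pocket of the tray, 0.04 m from the tray's middle along y (which pocket varies); origin at the centre of its underside, own z up.
- oil_filter: Bystander: white oil filter canister, 66 mm diameter, 89 mm high, standing on the counter; origin at the centre of its underside.
- spanner: Bystander: steel combination spanner, 29 x 194 x 8 mm, lying on the counter; origin at the centre of its underside.
- bolt: Bystander: large steel hexagon bolt, 80 mm high, standing on its head on the counter; origin at the centre of its underside.
- hose_elbow: Bystander: brass hydraulic elbow, 67 x 61 x 29 mm, lying on the counter; origin at the centre of its underside.
Mind the look-alikes: they are no part of the job. Several things have the shape of the kit_bearing; the one meant has the colours described above.

How it is judged:
On the way:
1. the carrier rests in the unloading station with the tray still seated on it (value of joint carrier between 0.196 and 0.204 m and velocity of joint carrier between -0.02 and 0.02 m/s and z of tray in the frame of carrier_seat between -0.004 and 0.004 m and horizontal distance between tray and carrier_seat below 0.006 m and angle between tray's own z axis and vertical below 0.06 rad), for 0.2 s.
At the end, for the whole second after the job is handed in: Tray held by the fingers, 70-160 mm above the seat, within 40 mm sideways, tilt < 0.1 rad, < 20 mm/s and 0.15 rad/s, touching no part of rail or carrier; bearing and adapter inside, adapter upright within 0.25 rad; carrier within 4 mm of the station (value of joint carrier between 0.196 and 0.204 m and z of tray in the frame of carrier_seat between 0.07 and 0.16 m and horizontal distance between tray and carrier_seat below 0.04 m and angle between tray's own z axis and vertical below 0.1 rad and linear speed of tray below 0.02 m/s and angular speed of tray below 0.15 rad/s and contact force between the fingers and tray above 1 N and contact force between tray and inspection_rail below 0.1 N and angle between kit_adapter's own z axis and vertical below 0.25 rad and x of kit_bearing in the frame of tray between -0.046 and 0.046 m and y of kit_bearing in the frame of tray between -0.076 and 0.076 m and z of kit_bearing in the frame of tray between -0.002 and 0.03 m and x of kit_adapter in the frame of tray between -0.046 and 0.046 m and y of kit_adapter in the frame of tray between -0.076 and 0.076 m and z of kit_adapter in the frame of tray between -0.002 and 0.03 m); the arm keeps its last pose, push and grip.
It fails at once if a bystander on the counter is moved more than 20 mm (distance of any of oil_filter, spanner, bolt, hose_elbow from where it was at the start of the episode above 0.02 m).
It also fails if it takes over 64 s, if anything falls off the work surface, if the arm or the gripper's body presses on something with over 40 N, if the wrist force passes 120 N, or if a joint passes its speed limit or range.

## Working session

There is one attempt and no reset: what is moved stays moved. The work goes in short steps, Python scripts to look and compute and a tool call to move; the robot and the scene stay as the last step left them, time stands still between calls to the robot, and variables do not carry over. Pictures are saved under pics/ and viewed, at most 10 in all, crops included, and the job is handed in when it is done.

Besides the shell and the picture viewer there is one more tool, called by a JSON object that holds its "method" and its "body". jog_arm: Moves the arm, as the interface text tells. Scaled input: -1 to 1 covers 0.025 m each way for a shift and 4 degrees each way for a turn. Its arguments: {"type":"object","properties":{"dr":{"type":"array","items":{"type":"array","items":{"type":"number"}}},"translation":{"type":"array","items":{"type":"array","items":{"type":"number"}}},"jaw":{"type":"array","items":{"type":"number"}},"squeeze":{"type":"number"}},"required":["dr","translation","jaw"]}

```bash
ls; mkdir -p pics
cat > h.py <<'E'
import numpy as np, cv2
from workcell import manip, optics
def ray(c,u,v):
    d=c["R"].T@np.linalg.inv(c["mtx"])@np.array([u,v,1.]); o=-c["R"].T@c["t"]; return o,d
def onz(c,u,v,z):
    o,d=ray(c,u,v); return o+d*(z-o[2])/d[2]
def px(c,X):
    p=c["mtx"]@(c["R"]@np.array(X)+c["t"]); return p[:2]/p[2]
E
python3 - <<'E'
from h import *
o=manip.get_obs(); print({k:np.round(v,3) for k,v in o.items()})
ims=[]
for n in("scene","top"):
    c=optics.camera(n); np.save(n+".npy",c,allow_pickle=True); print(n,-c["R"].T@c["t"]); cv2.imwrite(f"pics/{n}0.png",c["color"][...,::-1])
E
```

```text
pics
{'clock': np.float64(0.0), 'joint_pos': array([ 1.209,  0.333, -0.065,  1.461,  0.022,  1.35 , -0.089]), 'joint_velocities': array([ 0.   ,  0.001,  0.   ,  0.   , -0.   ,  0.001,  0.   ]), 'tau': array([ 0.0000e+00, -6.2545e+01,  4.9000e-02, -3.9159e+01,  1.6000e-02,
        1.0000e-02,  0.0000e+00]), 'position': array([ 0.208, -0.589,  0.231]), 'ee_rot': array([ 0.986,  0.169, -0.   , -0.001]), 'ft_force': array([ 0.325, -0.222, -0.537]), 'torque': array([ 0.031, -0.017, -0.021]), 'grasp_force': np.float64(0.0), 'grip_width': np.float64(0.998)}
scene [-0.4725961  -0.71414068  0.75355845]
top [0.06913858 0.23880683 1.06343893]
```

View pics/scene0.png

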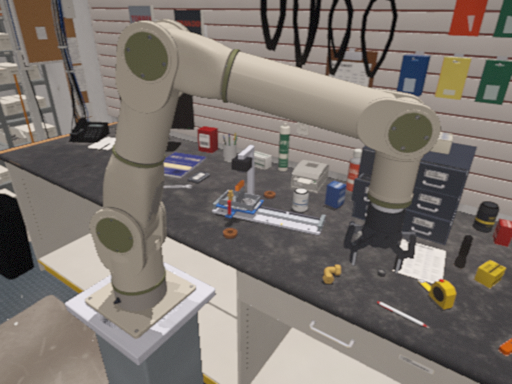

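View pics/top0.png

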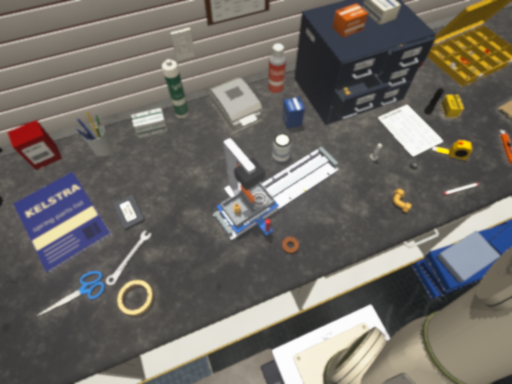

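The scene view shows the rail around (215–325, 185–230), with the carrier at its left end. In the top view, the rail runs from (230,235) to (335,155), the red peg is near (267,222) and the orange bar is near (248,195). Next I'll take a close crop of both views.

Run:
```python
from h import *
T=np.load("top.npy",allow_pickle=True).item(); S=np.load("scene.npy",allow_pickle=True).item()
a=cv2.resize(T["color"][130:250,200:350],None,fx=5,fy=5,interpolation=cv2.INTER_CUBIC)
cv2.imwrite("pics/c1.png",a[...,::-1])
b=cv2.resize(S["color"][140:240,205:335],None,fx=6,fy=6,interpolation=cv2.INTER_CUBIC)
cv2.imwrite("pics/c2.png",b[...,::-1])
for n,c in(("top",T),("scene",S)):
    h=cv2.cvtColor(c["color"],cv2.COLOR_RGB2HSV)
    m=((h[...,0]<18)|(h[...,0]>172))&(h[...,1]>130)&(h[...,2]>70)
    _,_,st,ce=cv2.connectedComponentsWithStats(m.astype(np.uint8))
    for s,q in zip(st[1:],ce[1:]):
        if s[4]>8 and 200<q[0]<350 and 120<q[1]<260: print(n,s,q.round(1),np.median(h[s[1]:s[1]+s[3],s[0]:s[0]+s[2]][m[s[1]:s[1]+s[3],s[0]:s[0]+s[2]]],axis=0))
```

```text
top [242 187  12  15  74] [247.8 194. ] [ 10.  164.  162.5]
top [266 219   4  10  26] [267.5 222.4] [  1.  163.  178.5]
top [283 237  16  16 159] [290.1 244.7] [ 12. 154. 152.]
scene [198 127  20  26 273] [209.4 138.2] [  0. 174. 105.]
scene [235 180   9  11  60] [239.1 185.2] [ 12. 189. 153.]
scene [347 183   6   8  38] [349.5 186.8] [  5.  150.5 143. ]
scene [265 191  10   7  48] [269.3 194. ] [ 11. 146. 127.]
scene [228 199   3  15  38] [228.9 205.7] [  1.  169.5 138.5]
scene [224 228  13  10  99] [229.8 232.6] [ 12. 150. 133.]
```

View pics/c1.png

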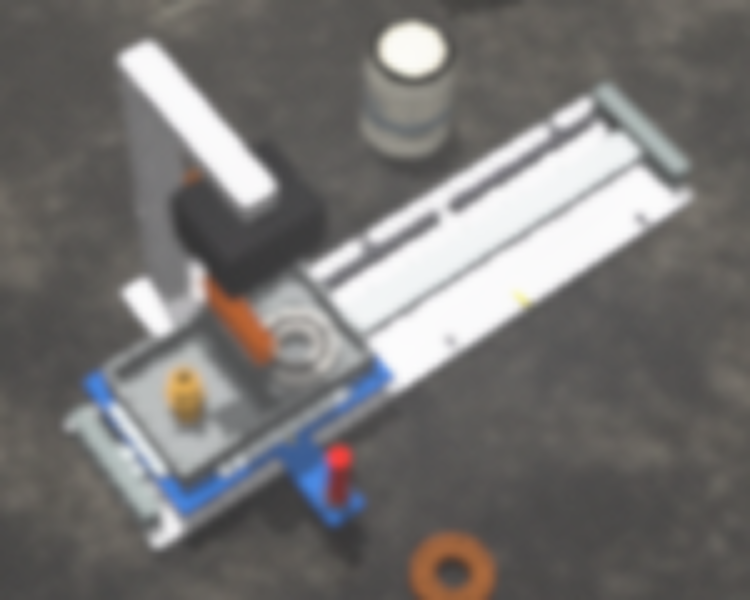

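View pics/c2.png

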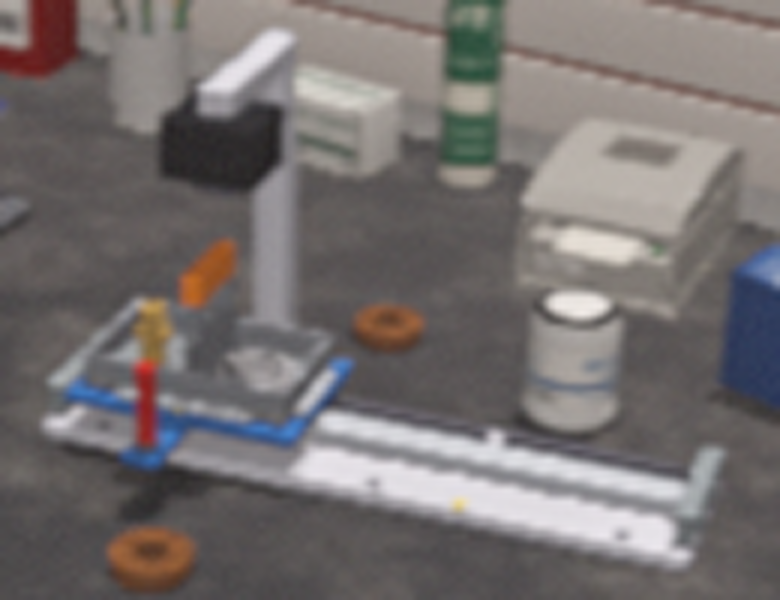

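Top crop: peg top at (340,457), the orange bar's near end at (262,352), the rail's near corners at (158,545) and (690,198), the yellow mark at (521,298), the grey tray with the brass adapter at (183,393), and the steel bearing at (298,345). 

What could be mistaken for the targets:
- **kit_bearing:** the steel ring in the tray, full-picture pixel (259,199), is the one meant. The copper rings at top (290,245) and scene (269,194) are decoys.
- **Peg:** the only red upright is at (268,221).
- **Bar:** the only orange bar is at (248,194), on the tray.

Run:
```python
from h import *
T=np.load("top.npy",allow_pickle=True).item(); S=np.load("scene.npy",allow_pickle=True).item()
t=lambda x,y:((x+.5)/5-.5+200,(y+.5)/5-.5+130)
s=lambda x,y:((x+.5)/6-.5+205,(y+.5)/6-.5+140)
def tri(p,q):
    A=[];b=[]
    for c,(u,v) in((T,p),(S,q)):
        o,d=ray(c,u,v); d/=np.linalg.norm(d); P=np.eye(3)-np.outer(d,d); A.append(P); b.append(P@o)
    return np.linalg.lstsq(np.vstack(A),np.hstack(b),rcond=None)[0].round(4)
print("peg top z.104",onz(T,*t(340,457),.104),onz(S,*s(147,366),.104),"tri",tri(t(340,457),s(147,366)))
a=onz(T,*t(158,548),.012);b=onz(T,*t(692,196),.012)
print("rail near corners top",a,b,np.linalg.norm(a-b))
a2=onz(S,*s(45,428),.012);b2=onz(S,*s(690,558),.012)
print("scene",a2,b2,np.linalg.norm(a2-b2))
for n,p,q in(("barnear top",t(262,350),s(190,285)),):print(n,tri(p,q))
print("yellow",onz(T,*t(521,298),.012),onz(S,*s(459,504),.012))
print("copper",onz(T,290.1,244.7,.008),"filter",onz(T,*t(412,48),.089), "elbow",onz(T,401,200,.015))
d=b-a; print("rail -y yaw",np.degrees(np.arctan2(d[1],d[0])))
ob=manip.get_obs(); 
from scipy.spatial.transform import Rotation as R
print(R.from_quat(ob["ee_rot"]).as_matrix().round(3))
```

```text
peg top z.104 [0.46942433 0.03509737 0.104     ] [0.46758453 0.03204637 0.104     ] tri [0.4705 0.0345 0.1018]
rail near corners top [0.49399987 0.14798175 0.012     ] [ 0.59891855 -0.29820035  0.012     ] 0.4583518251951217
scene [0.48729202 0.13971906 0.012     ] [ 0.59918058 -0.29970692  0.012     ] 0.45344707072693197
barnear top [0.5441 0.0546 0.1253]
yellow [ 0.57030313 -0.14780377  0.012     ] [ 0.56946583 -0.1472503   0.012     ]
copper [ 0.40621408 -0.01816286  0.008     ] filter [ 0.74333709 -0.13930624  0.089     ] elbow [ 0.4044517  -0.43164604  0.015     ]
rail -y yaw -76.76743110662419
[[ 0.943  0.332 -0.   ]
 [ 0.332 -0.943  0.001]
 [-0.    -0.001 -1.   ]]
```

{"method": "jog_arm", "body": {"dr": [[0, 0, 0.775], [0, 0, 0.775], [0, 0, 0], [0, 0, 0], [0, 0, 0], [0, 0, 0], [0, 0, 0], [0, 0, 0], [0, 0, 0], [0, 0, 0]], "translation": [[0, 0, 0], [0, 0, 0], [1, -0.8, 0], [1, -1, 0], [1, -1, 0], [1, -1, 0], [1, -1, 0], [1, -1, 0], [1, -1, 0], [1, -1, 0]], "jaw": [0.6, 0.6, 0.6, 0.6, 0.6, 0.6, 0.6, 0.6, 0.6, 0.6]}}

```text
clock: 1.1
position: [0.3583, -0.3525, 0.2311]
ee_rot: [0.993, 0.115, -0.0, -0.0]
ft_force: [-0.4, -0.7, 0.0]
grip_width: 0.601
grasp_force: 0.0
```

{"method": "jog_arm", "body": {"dr": [[0, 0, 0], [0, 0, 0], [0, 0, 0], [0, 0, 0], [0, 0, 0], [0, 0, 0], [0, 0, 0], [0, 0, 0], [0, 0, 0], [0, 0, 0]], "translation": [[1, -1, 0], [1, -1, 0], [1, -1, 0], [1, -1, 0], [1, -1, 0], [1, -1, 0], [1, -1, 0], [0.4, -1, 0], [0, -1, 0], [0, -0.5, 0]], "jaw": [0.6, 0.6, 0.6, 0.6, 0.6, 0.6, 0.6, 0.6, 0.6, 0.6]}}

```text
clock: 2.1
position: [0.4834, -0.0781, 0.2311]
ee_rot: [0.993, 0.116, -0.0, -0.0]
ft_force: [-0.0, 0.1, 0.1]
grip_width: 0.599
grasp_force: 0.0
```

{"method": "jog_arm", "body": {"dr": [[0, 0, 0], [0, 0, 0], [0, 0, 0], [0, 0, 0], [0, 0, 0], [0, 0, 0], [0, 0, 0], [0, 0, 0]], "translation": [[0.1, -1, 0], [0.1, -1, 0], [0.1, -1, 0], [0.1, -1, 0], [0.08, -0.5, 0.5], [0, 0, 1], [0, 0, 1], [0, 0, 1]], "jaw": [0.6, 0.6, 0.6, 0.6, 0.6, 0.6, 0.6, 0.6]}}

```text
clock: 2.9
position: [0.4696, 0.031, 0.1429]
ee_rot: [0.993, 0.115, 0.0, 0.0]
ft_force: [0.2, -1.3, 0.0]
grip_width: 0.599
grasp_force: 0.0
```

Run:
```python
from h import *
o=manip.get_obs(); print(o["position"],o["ee_rot"],o["joint_pos"].round(2))
W=optics.camera("wrist");S=optics.camera("scene");T=optics.camera("top")
np.save("W.npy",W,allow_pickle=True)
out=np.hstack([cv2.resize(W["color"],(400,300)),cv2.resize(S["color"][140:260,200:360],(400,300))])
cv2.imwrite("pics/w1.png",out[...,::-1])
print(px(W,[.469,.0345,.104]),px(W,o["position"]))
```

```text
[0.46961281 0.03102962 0.14288088] [9.93410980e-01 1.14605846e-01 1.27677764e-04 3.29828458e-04] [ 0.45  0.11 -0.64  1.94  0.08  1.11 -1.56]
[248.45655296 216.83977127] [253.43319457 241.0562434 ]
```

View pics/w1.png

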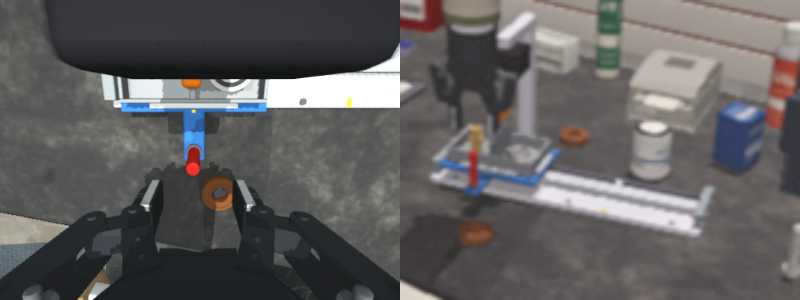

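The wrist crop shows the peg top at (193,169), which is (247,216) in full size and within 1.5 px of the prediction. I'll check where the wrist camera sits relative to the inspection head before descending.

Run:
```python
from h import *
W=np.load("W.npy",allow_pickle=True).item(); p=-W["R"].T@W["t"]; print("wrist cam",p)
X=np.array([.9735,.229,0]);Y=np.array([-.229,.9735,0]);C=np.array([.600,-.0625,0])
print("rail frame",(p-C)@X,(p-C)@Y)
for x,y,z in((-.03,.065,.188),(-.03,.135,.188),(.0,.1,.188),(-.03,.065,.23),(-.03,.135,.23)): print(x,y,z,px(W,C+x*X+y*Y+[0,0,z])*400/512)
# peg and yellow refined on wrist
h=cv2.cvtColor(W["color"],cv2.COLOR_RGB2HSV)
m=((h[...,0]>22)&(h[...,0]<35)&(h[...,1]>170)&(h[...,2]>150)); m[:100]=0
v,u=np.nonzero(m); print("yellow px",u.mean(),v.mean(),len(u)); q=onz(W,u.mean(),v.mean(),.012); g=onz(W,247,216,.104); print(q,g,(q-g)@Y,(g-C)@X,(g-C)@Y)
```

```text
wrist cam [0.53812695 0.04754669 0.28523419]
rail frame -0.0350327261624945 0.12129937926414762
-0.03 0.065 0.188 [324.03118854  79.1881918 ]
-0.03 0.135 0.188 [166.42676796  79.38482838]
0.0 0.1 0.188 [249.94821041   0.65877755]
-0.03 0.065 0.23 [422.93627506  69.85751054]
-0.03 0.135 0.23 [142.27642211  70.20104635]
yellow px 414.1090909090909 132.70909090909092 55
[ 0.56006095 -0.11431084  0.012     ] [0.46939674 0.03568176 0.104     ] -0.16677990065408554 -0.10465865542314977 0.12548808634484726
```

The wrist camera sits 70 mm towards the inspection head, so I'll tilt the tool 16° away from the head before descending.

{"method": "jog_arm", "body": {"dr": [[0, 1, 0], [0, 1, 0], [0, 1, 0], [0, 1, 0], [0, 0, 0]], "translation": [[0, -0.16, 0], [0, 0, 0], [0, 0, 0], [0, 0, 0], [0, 0, 0]], "jaw": [0.6, 0.6, 0.6, 0.6, 0.6]}}

```text
clock: 3.55
position: [0.4684, 0.0348, 0.1451]
ee_rot: [0.984, 0.113, 0.14, -0.015]
ft_force: [0.3, -0.8, -0.8]
grip_width: 0.601
grasp_force: 0.0
```

{"method": "jog_arm", "body": {"dr": [[0, 0, 0], [0, 0, 0], [0, 0, 0], [0, 0, 0], [0, 0, 0], [0, 0, 0], [0, 0, 0]], "translation": [[-0.1, 0, 0.48], [-0.1, 0, 0.48], [-0.1, 0, 0.48], [-0.1, 0, 0.48], [-0.1, 0, 0.48], [-0.1, 0, 0.48], [0, 0, 0]], "jaw": [0.6, 0.6, 0.6, 0.6, 0.6, 0.6, 0.6]}}

```text
clock: 4.25
position: [0.4742, 0.0371, 0.0701]
ee_rot: [0.984, 0.114, 0.137, -0.016]
ft_force: [0.3, -0.9, 0.0]
grip_width: 0.603
grasp_force: 0.0
```

{"method": "jog_arm", "body": {"dr": [[0, 0, 0], [0, 0, 0], [0, 0, 0], [0, 0, 0], [0, 0, 0], [0, 0, 0]], "translation": [[0, 0, 0], [0, 0, 0], [0, 0, 0], [0, 0, 0], [0, 0, 0], [0, 0, 0]], "jaw": [0.5, 0.45, 0.4, 0.35, 0.3, 0.3]}}

```text
clock: 4.85
position: [0.4741, 0.0369, 0.0706]
ee_rot: [0.984, 0.114, 0.138, -0.016]
ft_force: [-1.0, -1.3, -1.0]
grip_width: 0.297
grasp_force: 0.0
```

Run:
```python
from h import *
o=manip.get_obs(); print(o["position"],o["ft_force"].round(1))
W=optics.camera("wrist");S=optics.camera("scene");np.save("W.npy",W,allow_pickle=True)
out=np.hstack([cv2.resize(W["color"],(400,300)),cv2.resize(S["color"][140:260,200:360],(400,300))])
cv2.imwrite("pics/w2.png",out[...,::-1])
```

```text
[0.4740725  0.0368863  0.07057557] [-1.  -1.3 -1. ]
```

View pics/w2.png

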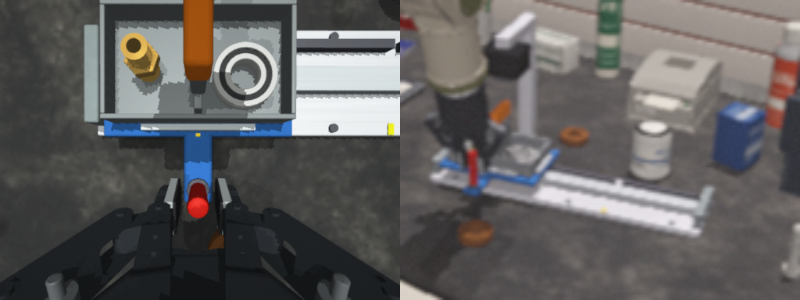

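The peg is centred between the fingers: peg at (198,207), fingers at about 175 and 218. Now I'll push gently along tool +y.

{"method": "jog_arm", "body": {"dr": [[0, 0, 0], [0, 0, 0], [0, 0, 0], [0, 0, 0], [0, 0, 0], [0, 0, 0], [0, 0, 0], [0, 0, 0], [0, 0, 0], [0, 0, 0]], "translation": [[0, 0.08, 0], [0, 0.08, 0], [0, 0.08, 0], [0, 0.12, 0], [0, 0.16, 0], [0, 0.2, 0], [0, 0.24, 0], [0, 0.24, 0], [0, 0.24, 0], [0, 0.24, 0]], "jaw": [0.3, 0.3, 0.3, 0.3, 0.3, 0.3, 0.3, 0.3, 0.3, 0.3]}}

```text
clock: 5.95
position: [0.4837, -0.0045, 0.0704]
ee_rot: [0.984, 0.114, 0.138, -0.016]
ft_force: [-1.2, 4.9, 1.2]
grip_width: 0.3
grasp_force: 2.2
```

{"method": "jog_arm", "body": {"dr": [[0, 0, 0], [0, 0, 0], [0, 0, 0], [0, 0, 0], [0, 0, 0], [0, 0, 0], [0, 0, 0], [0, 0, 0], [0, 0, 0], [0, 0, 0]], "translation": [[0, 0.24, 0], [0, 0.24, 0], [0, 0.24, 0], [0, 0.24, 0], [0, 0.24, 0], [0, 0.24, 0], [0, 0.24, 0], [0, 0.24, 0], [0, 0.24, 0], [0, 0.24, 0]], "jaw": [0.3, 0.3, 0.3, 0.3, 0.3, 0.3, 0.3, 0.3, 0.3, 0.3]}}

```text
clock: 6.95
position: [0.4974, -0.0629, 0.0704]
ee_rot: [0.984, 0.114, 0.138, -0.016]
ft_force: [-2.2, 3.5, 2.8]
grip_width: 0.296
grasp_force: 2.3
```

{"method": "jog_arm", "body": {"dr": [[0, 0, 0], [0, 0, 0], [0, 0, 0], [0, 0, 0], [0, 0, 0], [0, 0, 0], [0, 0, 0], [0, 0, 0], [0, 0, 0], [0, 0, 0]], "translation": [[0, 0.24, 0], [0, 0.24, 0], [0, 0.24, 0], [0, 0.24, 0], [0, 0.24, 0], [0, 0.24, 0], [0, 0.24, 0], [0, 0.24, 0], [0, 0.16, 0], [0, 0.08, 0]], "jaw": [0.3, 0.3, 0.3, 0.3, 0.3, 0.3, 0.3, 0.3, 0.3, 0.3]}}

```text
clock: 7.95
position: [0.5097, -0.1156, 0.0704]
ee_rot: [0.984, 0.114, 0.138, -0.016]
ft_force: [-2.6, 3.9, 1.6]
grip_width: 0.304
grasp_force: 1.9
```

```bash
cat > m.py <<'E'
from h import *
o=manip.get_obs(); d=np.array([.2289,-.9735,0]); print(o["clock"],o["position"],o["ft_force"].round(1),"travel",(o["position"]-[.4741,.0369,0])@d)
W=optics.camera("wrist")
h=cv2.cvtColor(W["color"],cv2.COLOR_RGB2HSV); H,Sa,V=h[...,0].astype(int),h[...,1],h[...,2]
r=((H<6)|(H>174))&(Sa>150)&(V>180)
_,_,st,ce=cv2.connectedComponentsWithStats(r.astype(np.uint8)); i=1+st[1:,4].argmax(); u,v=ce[i]; print("red",st[i],onz(W,u,v,.104),(onz(W,u,v,.104)-[.4693,.0352,0])@d)
y=(H>25)&(H<33)&(Sa>180)&(V>130)
n,_,st,ce=cv2.connectedComponentsWithStats(y.astype(np.uint8))
for s,q in zip(st[1:],ce[1:]):
    if s[4]>3 and q[1]>130: print("yel",s,q.round(1),onz(W,*q,.012)@d)
import sys; cv2.imwrite(f"pics/{sys.argv[1]}.png",W["color"][...,::-1])
E
python3 m.py w3
```

```text
7.95 [ 0.5096886  -0.11558558  0.07036471] [-2.6  3.9  1.6] travel 0.15659094676359667
red [228 253  25  26 504] [ 0.50311248 -0.11073606  0.104     ] 0.14980843393303123
yel [243 171   4   3  12] [244.5 172. ] 0.22213641882464705
```

{"method": "jog_arm", "body": {"dr": [[0, 0, 0], [0, 0, 0], [0, 0, 0], [0, 0, 0], [0, 0, 0], [0, 0, 0], [0, 0, 0], [0, 0, 0], [0, 0, 0], [0, 0, 0]], "translation": [[0, 0.12, 0], [0, 0.2, 0], [0, 0.2, 0], [0, 0.2, 0], [0, 0.2, 0], [0, 0.2, 0], [0, 0.2, 0], [0, 0.2, 0], [0, 0.16, 0], [0, 0.08, 0]], "jaw": [0.3, 0.3, 0.3, 0.3, 0.3, 0.3, 0.3, 0.3, 0.3, 0.3]}}

```text
clock: 9.0
position: [0.5199, -0.1584, 0.0704]
ee_rot: [0.984, 0.114, 0.138, -0.016]
ft_force: [-2.5, 3.6, 1.6]
grip_width: 0.301
grasp_force: 1.9
```

```bash
python3 m.py w4
```

```text
9.0 [ 0.51985425 -0.15840135  0.0704433 ] [-2.5  3.6  1.6] travel 0.20059901429745525
red [228 253  26  26 508] [ 0.51312292 -0.15355888  0.104     ] 0.19378783996155338
yel [243 172   4   2   8] [244.5 172.5] 0.2661380017942668
```

View pics/w4.png

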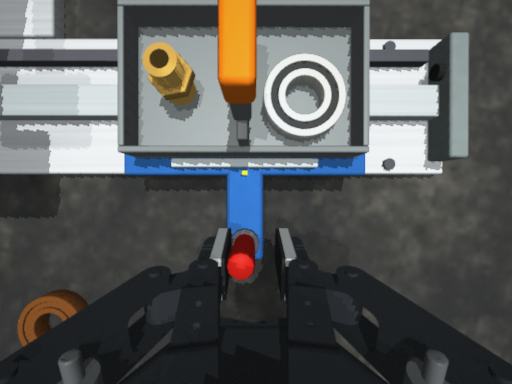

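The adapter at (165,70) is upright and the bearing at (305,95) is in place. The peg reads about 0.194 m, so I'll creep forward from here.

{"method": "jog_arm", "body": {"dr": [[0, 0, 0], [0, 0, 0], [0, 0, 0], [0, 0, 0]], "translation": [[0, 0.04, 0], [0, 0.04, 0], [0, 0.04, 0], [0, 0, 0]], "jaw": [0.3, 0.3, 0.3, 0.3]}}

```text
clock: 9.45
position: [0.5206, -0.1611, 0.0706]
ee_rot: [0.984, 0.114, 0.139, -0.016]
ft_force: [-0.6, -0.3, 0.2]
grip_width: 0.298
grasp_force: 0.2
```

{"method": "jog_arm", "body": {"dr": [[0, 0, 0], [0, 0, 0]], "translation": [[0, 0.04, 0], [0, 0, 0]], "jaw": [0.3, 0.3]}}

```text
clock: 9.65
position: [0.5209, -0.1621, 0.0706]
ee_rot: [0.984, 0.114, 0.139, -0.016]
ft_force: [0.2, -0.6, -0.2]
grip_width: 0.302
grasp_force: 0.0
```

```bash
python3 m.py w5
```

```text
9.65 [ 0.52088863 -0.16210217  0.0706307 ] [ 0.2 -0.6 -0.2] travel 0.20443852617502267
red [229 254  25  25 496] [ 0.51404554 -0.15757788  0.104     ] 0.19791152237844084
yel [243 172   4   3  12] [244.5 173. ] 0.26999905022020426
```

{"method": "jog_arm", "body": {"dr": [[0, 0, 0], [0, 0, 0]], "translation": [[0, 0.03, 0], [0, 0, 0]], "jaw": [0.3, 0.3]}}

```text
clock: 9.9
position: [0.521, -0.1626, 0.0705]
ee_rot: [0.984, 0.114, 0.138, -0.016]
ft_force: [0.6, -0.6, -0.2]
grip_width: 0.298
grasp_force: 0.0
```

```bash
python3 m.py w6
```

```text
9.9 [ 0.52095227 -0.16259758  0.07054531] [ 0.6 -0.6 -0.2] travel 0.20493538105445458
red [229 253  25  26 500] [ 0.51411002 -0.15804781  0.104     ] 0.198383754380763
yel [243 172   4   3  12] [244.5 173. ] 0.27048786206249525
```

{"method": "jog_arm", "body": {"dr": [[0, 0, 0], [0, 0, 0], [0, 0, 0], [0, 0, 0]], "translation": [[0, 0.03, 0], [0, 0, 0], [0, 0, 0], [0, 0, 0]], "jaw": [0.3, 0.3, 0.3, 0.3]}}

```text
clock: 10.35
position: [0.521, -0.1631, 0.0705]
ee_rot: [0.984, 0.114, 0.138, -0.016]
ft_force: [0.5, 0.9, 0.3]
grip_width: 0.301
grasp_force: 0.1
```

```bash
python3 m.py w7
python3 - <<'E'
import cv2,numpy as np
for n in("w4","w5","w6","w7"):
    h=cv2.imread(f"pics/{n}.png").astype(int); b=h[...,0]; r=h[...,2]
    row=h[262,200:300,2]-h[262,200:300,1]; w=np.clip(row,0,None); print(n,(w*np.arange(200,300)).sum()/w.sum(), h[258:264,220:232,2].mean(0).astype(int), h[258:264,252:300,0].mean(0).astype(int)[::3])
E
```

```text
10.35 [ 0.52103101 -0.16312018  0.07047506] [0.5 0.9 0.3] travel 0.2054621515976873
red [228 253  26  26 497] [ 0.51419927 -0.15842796  0.104     ] 0.19877426018511785
yel [243 172   4   2   8] [244.5 172.5] 0.27098936559363074
w4 240.61030187882625 [161  94  48  48  34  17  23  66 135 184 208 217] [ 22  62  78  51  33  31  30  30  14  14  43 104 142  92  57  34]
w5 241.08335109784693 [153  89  45  48  34  18  16  39 100 152 183 201] [ 23  40  81  63  30  31  30  30  14  15  44 129 170  91  54  34]
w6 241.07227891156464 [153  89  45  45  32  16  14  41 102 156 185 202] [ 23  44  78  60  31  31  31  31  15  13  44 108 177  88  60  34]
w7 240.81974522292992 [155  92  45  45  32  16  17  55 116 162 187 207] [ 21  50  79  60  31  31  31  32  14  15  44 107 164  97  57  35]
```

{"method": "jog_arm", "body": {"dr": [[0, 0, 0], [0, 0, 0], [0, 0, 0]], "translation": [[0, 0.03, 0], [0, 0, 0], [0, 0, 0]], "jaw": [0.3, 0.3, 0.3]}}

```text
clock: 10.7
position: [0.5212, -0.1638, 0.0704]
ee_rot: [0.984, 0.114, 0.138, -0.016]
ft_force: [-0.6, 1.3, 1.0]
grip_width: 0.301
grasp_force: 0.5
```

```bash
python3 m.py w8
```

```text
10.7 [ 0.5211655  -0.16378943  0.07044852] [-0.6  1.3  1. ] travel 0.2061444564097615
red [228 254  25  25 500] [ 0.51435178 -0.15904403  0.104     ] 0.19940891467068234
yel [243 172   4   2   8] [244.5 172.5] 0.27165378396883594
```

The force dropped out and came back as expected, with the carrier at about 0.1994 m. I'll back off to mid-gap, open and retract.

{"method": "jog_arm", "body": {"dr": [[0, 0, 0], [0, 0, 0], [0, 0, 0], [0, 0, 0], [0, 0, 0], [0, 0, 0], [0, 0, 0], [0, 0, 0], [0, 0, 0]], "translation": [[0, -0.1, 0], [0, -0.1, 0], [0, 0, 0], [0, 0, -0.3], [0, 0, -0.6], [0, 0, -1], [0, 0, -1], [0, 0, -1], [0, 0, -1]], "jaw": [0.3, 0.4, 0.6, 0.6, 0.6, 0.6, 0.6, 0.7, 0.7]}}

```text
clock: 11.65
position: [0.4868, -0.1667, 0.1898]
ee_rot: [0.984, 0.114, 0.139, -0.016]
ft_force: [0.9, 0.2, 0.3]
grip_width: 0.699
grasp_force: 0.0
```

{"method": "jog_arm", "body": {"dr": [[0, -1, 0], [0, -1, 0], [0, -1, 0], [0, -1, 0], [0, 0, 0]], "translation": [[0, 0, 0], [0, 0, 0], [0, 0, 0], [0, 0, 0], [0, 0, 0]], "jaw": [0.7, 0.7, 0.7, 0.7, 0.7]}}

```text
clock: 12.15
position: [0.4882, -0.1658, 0.1885]
ee_rot: [0.993, 0.116, -0.0, -0.0]
ft_force: [0.1, 0.2, 1.0]
grip_width: 0.705
grasp_force: 0.0
```

```bash
cat > g.py <<'E'
from h import *
from scipy.spatial.transform import Rotation as R
import sys
o=manip.get_obs(); M=R.from_quat(o["ee_rot"]).as_matrix(); print(o["clock"],o["position"].round(4),o["ft_force"].round(1)); print(M.round(3))
W=optics.camera("wrist"); h=cv2.cvtColor(W["color"],cv2.COLOR_RGB2HSV); H=h[...,0].astype(int)
cv2.imwrite(f"pics/{sys.argv[1]}.png",W["color"][...,::-1])
m=((H>5)&(H<17)&(h[...,1]>170)&(h[...,2]>200)).astype(np.uint8)
_,_,st,ce=cv2.connectedComponentsWithStats(m)
X=np.array([.9735,.229,0]);Y=np.array([-.229,.9735,0]);C=np.array([.600,-.0625,0])
for s,q in zip(st[1:],ce[1:]):
    if s[4]>150:
        p=onz(W,*q,.134); print("orange",s,q.round(1),p.round(4),"rail",(p-C)@X,(p-C)@Y)
        cs,_=cv2.findContours(m[s[1]:s[1]+s[3],s[0]:s[0]+s[2]].copy(),0,2); r=cv2.minAreaRect(max(cs,key=len)); b=[onz(W,*(k+s[:2]),.134)[:2] for k in cv2.boxPoints(r)]; print(np.round(b,4), [np.linalg.norm(b[i]-b[i-1]).round(4) for i in range(4)])
t=np.array([.6166,-.1352,.103]); print("to go tool",M.T@(t-o["position"]))
E
python3 g.py w9
```

```text
12.15 [ 0.4882 -0.1658  0.1885] [0.1 0.2 1. ]
[[ 0.973  0.23  -0.001]
 [ 0.23  -0.973  0.001]
 [-0.    -0.001 -1.   ]]
orange [244   0  20  72 322] [253.3  37.8] [ 0.6054 -0.1379  0.134 ] rail -0.011994562875749766 -0.07464456887213466
[[ 0.6249 -0.1272]
 [ 0.6277 -0.139 ]
 [ 0.5874 -0.149 ]
 [ 0.5844 -0.1364]] [np.float64(0.0415), np.float64(0.0121), np.float64(0.0415), np.float64(0.0129)]
to go tool [ 1.31989538e-01 -1.10936759e-04  8.54844255e-02]
```

{"method": "jog_arm", "body": {"dr": [[0, 0, 0], [0, 0, 0], [0, 0, 0], [0, 0, 0], [0, 0, 0], [0, 0, 0], [0, 0, 0], [0, 0, 0]], "translation": [[0.5, 0, 0], [1, 0, 0], [1, 0, 0], [1, 0, 0], [1, 0, 0], [0.5, 0, 0], [0.28, 0, 0.2], [0, 0, 0]], "jaw": [0.7, 0.7, 0.7, 0.7, 0.7, 0.7, 0.7, 0.7]}}

```text
clock: 13.0
position: [0.6157, -0.1363, 0.1822]
ee_rot: [0.993, 0.115, -0.0, -0.0]
ft_force: [-0.7, 0.6, -0.7]
grip_width: 0.7
grasp_force: 0.0
```

```bash
python3 g.py w10
```

```text
13.0 [ 0.6157 -0.1363  0.1822] [-0.7  0.6 -0.7]
[[ 0.973  0.229 -0.001]
 [ 0.229 -0.973  0.001]
 [-0.    -0.001 -1.   ]]
orange [244 171  17  56 886] [252.4 197.7] [ 0.6272 -0.1329  0.134 ] rail 0.010328375825856778 -0.07470597946836975
[[ 0.6456 -0.1222]
 [ 0.6483 -0.1336]
 [ 0.6061 -0.1438]
 [ 0.6033 -0.1317]] [np.float64(0.0434), np.float64(0.0117), np.float64(0.0434), np.float64(0.0124)]
to go tool [ 0.00116263 -0.00075431  0.07922451]
```

View pics/w10.png

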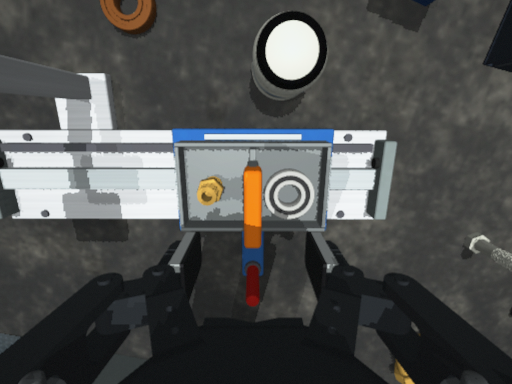

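The bar is at (252,205), centred between the fingers. The adapter is standing at (209,190) and the bearing is at (290,195). Now I'll descend and grip.

{"method": "jog_arm", "body": {"dr": [[0, 0, 0], [0, 0, 0], [0, 0, 0], [0, 0, 0], [0, 0, 0], [0, 0, 0], [0, 0, 0], [0, 0, 0]], "translation": [[0.04, -0.03, 0.4], [0, 0, 0.5], [0, 0, 0.5], [0, 0, 0.5], [0, 0, 0.5], [0, 0, 0.4], [0, 0, 0.36], [0, 0, 0]], "jaw": [0.7, 0.7, 0.7, 0.7, 0.7, 0.7, 0.7, 0.7]}}

```text
clock: 13.85
position: [0.6157, -0.1354, 0.1026]
ee_rot: [0.993, 0.115, -0.001, -0.0]
ft_force: [-1.0, -0.0, -0.6]
grip_width: 0.701
grasp_force: 0.0
```

{"method": "jog_arm", "body": {"dr": [[0, 0, 0], [0, 0, 0], [0, 0, 0], [0, 0, 0], [0, 0, 0], [0, 0, 0], [0, 0, 0], [0, 0, 0], [0, 0, 0], [0, 0, 0]], "translation": [[0, 0, 0], [0, 0, 0], [0, 0, 0], [0, 0, 0], [0, 0, 0], [0, 0, 0], [0, 0, 0], [0, 0, 0], [0, 0, 0], [0, 0, 0]], "jaw": [0.6, 0.5, 0.4, 0.34, 0.3, 0.27, 0.25, 0.23, 0.21, 0.19], "squeeze": 40}}

```text
clock: 14.85
position: [0.6165, -0.1356, 0.1042]
ee_rot: [0.993, 0.115, -0.0, 0.0]
ft_force: [0.6, 0.6, -0.5]
grip_width: 0.191
grasp_force: 0.0
```

{"method": "jog_arm", "body": {"dr": [[0, 0, 0], [0, 0, 0], [0, 0, 0], [0, 0, 0], [0, 0, 0]], "translation": [[0, 0, 0], [0, 0, 0], [0, 0, 0], [0, 0, 0], [0, 0, 0]], "jaw": [0.15, 0.1, 0.05, 0, 0], "squeeze": 40}}

```text
clock: 15.35
position: [0.6165, -0.1356, 0.1043]
ee_rot: [0.993, 0.115, 0.0, 0.0]
ft_force: [-1.5, -0.2, 1.0]
grip_width: 0.158
grasp_force: 39.4
```

Run:
```python
from h import *
o=manip.get_obs(); print({k:np.round(o[k],3) for k in("clock","position","ft_force","torque","grasp_force","grip_width")})
```

```text
{'clock': np.float64(15.35), 'position': array([ 0.617, -0.136,  0.104]), 'ft_force': array([-1.534, -0.207,  0.982]), 'torque': array([ 0.052,  0.152, -0.031]), 'grasp_force': np.float64(39.408), 'grip_width': np.float64(0.158)}
```

{"method": "jog_arm", "body": {"dr": [[0, 0, 0], [0, 0, 0], [0, 0, 0], [0, 0, 0], [0, 0, 0], [0, 0, 0], [0, 0, 0], [0, 0, 0], [0, 0, 0], [0, 0, 0]], "translation": [[0, 0, 0], [0, 0, 0], [0, 0, -0.06], [0, 0, -0.1], [0, 0, -0.12], [0, 0, -0.14], [0, 0, -0.16], [0, 0, -0.2], [0, 0, -0.2], [0, 0, -0.2]], "jaw": [0, 0, 0, 0, 0, 0, 0, 0, 0, 0], "squeeze": 60}}

```text
clock: 16.35
position: [0.6165, -0.1356, 0.1343]
ee_rot: [0.993, 0.115, 0.0, 0.0]
ft_force: [-0.3, 0.2, -4.2]
grip_width: 0.155
grasp_force: 58.4
```

{"method": "jog_arm", "body": {"dr": [[0, 0, 0], [0, 0, 0], [0, 0, 0], [0, 0, 0], [0, 0, 0], [0, 0, 0], [0, 0, 0], [0, 0, 0], [0, 0, 0], [0, 0, 0]], "translation": [[0, 0, -0.24], [0, 0, -0.28], [0, 0, -0.32], [0, 0, -0.32], [0, 0, -0.32], [0, 0, -0.32], [0, 0, -0.32], [0, 0, -0.3], [0, 0, -0.22], [0, 0, -0.1]], "jaw": [0, 0, 0, 0, 0, 0, 0, 0, 0, 0]}}

```text
clock: 17.35
position: [0.6167, -0.1355, 0.203]
ee_rot: [0.993, 0.115, 0.0, 0.0]
ft_force: [0.1, 0.5, -4.7]
grip_width: 0.159
grasp_force: 58.4
```

{"method": "jog_arm", "body": {"dr": [[0, 0, 0], [0, 0, 0], [0, 0, 0], [0, 0, 0], [0, 0, 0]], "translation": [[0, 0, -0.06], [0, 0, -0.02], [0, 0, 0], [0, 0, 0], [0, 0, 0]], "jaw": [0, 0, 0, 0, 0]}}

```text
clock: 17.85
position: [0.6164, -0.1355, 0.204]
ee_rot: [0.993, 0.115, -0.0, -0.0]
ft_force: [0.4, 0.6, -5.2]
grip_width: 0.152
grasp_force: 58.4
```

Run:
```python
from h import *
o=manip.get_obs(); print({k:np.round(o[k],3) for k in("clock","position","ee_rot","ft_force","torque","grasp_force","grip_width","joint_velocities")})
W=optics.camera("wrist");S=optics.camera("scene");T=optics.camera("top")
out=np.hstack([cv2.resize(W["color"],(400,300)),cv2.resize(S["color"][100:250,190:390],(400,300))])
cv2.imwrite("pics/f.png",out[...,::-1])
```

```text
{'clock': np.float64(17.85), 'position': array([ 0.616, -0.136,  0.204]), 'ee_rot': array([ 0.993,  0.115, -0.   , -0.   ]), 'ft_force': array([ 0.433,  0.553, -5.178]), 'torque': array([ 0.024, -0.031, -0.034]), 'grasp_force': np.float64(58.419), 'grip_width': np.float64(0.152), 'joint_velocities': array([ 0.   , -0.   ,  0.   , -0.001,  0.002,  0.003, -0.003])}
```

View pics/f.png

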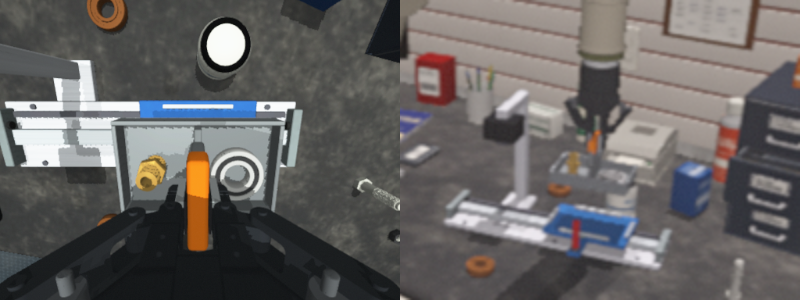

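The tray is raised about 10 cm and level. The adapter is upright at scene crop (574,162), the bearing at wrist crop (238,178) is inside, and the carrier is still in place with the peg at (575,235). I'll hand it in.

```bash
python3 -c "
from workcell import manip
print(manip.hand_in())"
```

```text
the job is handed in; nothing more can be done
None
```

I handed the job in with the carrier in the unloading station (measured travel about 0.199 m) and the tray held level about 10 cm above its seat. The bearing and the standing adapter were still in it. The hand-in call returned no verdict, so I don't know how it was judged.

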